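# Feed a strip up to the sprung stop with a push stick

## Task

Lay the plain wooden strip in the open infeed of the guide jig, then take the push stick and feed the strip with it through the guarded channel until it has clearly pressed in the sprung plunger of the stop, about half way, never pushing the plunger to its end, and leave the strip there. Then take the stick out and lay it down on its underside on the bench, clear of the jig, and leave everything else where it is.

Things in the scene. Friction and masses are not known exactly. Their poses are not given: they have to be found in the camera images.
- jig: Guide jig fixed to the bench: plywood base 370 x 90 x 12 mm. Origin at bench level, in the middle of the channel's width; x = feed direction, y across, z up (all jig figures below in this frame). Base spans x -170 to +200, y -60 to +30 mm. Channel floor 12 mm above the bench. A straight fence, inner face y = +14 mm, runs all along.
- infeed (a point): Middle of the open infeed (jig x -95, y -4 mm, on the channel floor; axes as the jig). The infeed spans jig x -170 to -20 mm between rails only 7 mm high above the floor, 10 to 12 mm thick: fence face at y +14, other rail's face at y -24 mm, tapering in from x -60 to y -17 mm at x -15.
- guard (a point): Entry of the guarded channel (jig x -20, y 0 mm, on the floor; axes as the jig). Wooden housing from jig x -20 to +80, y -47 to +28 mm, with a clear fixed guard over it (30 mm above the floor, its top 46 mm above the bench): no room for fingers. Beyond is an open outfeed, rails 7 mm high.
- shoe_face (a point): White sprung shoe inside the housing, on the -y side, pushing the strip onto the fence with about 7 N, so that the strip drags (about 5 to 16 N to push) and stays where it is left. Point: middle of its flat face (jig x 40, y -10 mm when free). Ramp from jig x -10 to +20, flat to +60 mm; it yields up to 9 mm.
- strip: Plain light-wood strip to be fed, 100 (its x) x 28 (y) x 22 mm (z), about 45 g, lying on the bench; origin at the centre of its underside. Both ends are alike. It fits the housing with 3 mm to spare.
- stick: Wooden push stick, about 100 g: bar 180 x 20 x 18 mm high with an upright handle block 50 (x) x 20 (y) mm, its top 62 mm above the underside. Origin on the underside below the middle of the handle; x points to the flat pushing nose, 130 mm ahead of the origin; the heel is 50 mm behind it. Stands on its underside on the bench.
- plunger (a joint): Steel sprung plunger (20 mm round face) of the aluminium stop block in the outfeed, facing the oncoming strip. Value: how far it is pressed, 0 free, 0.016 m bottomed; 1 N to start, 0.5 N more per mm. The block is clamped elsewhere each time: the free face is 100 to 130 mm ahead of the jig's origin along x; no pose is given, see or feel it.
- offcut: Bystander, leave alone: short chunky wooden offcut, 70 x 45 x 26 mm. Origin at its underside.
- slat: Bystander, leave alone: thin brown slat, 160 x 30 x 8 mm. Origin at its underside.
- glue: Bystander, leave alone: square white glue bottle with a spout, 65 mm wide, 182 mm tall. Origin at its underside.
- jar: Bystander, leave alone: square green jar, 70 mm wide, 107 mm tall. Origin at its underside.
- tape: Bystander, leave alone: tape measure, about 66 x 34 x 62 mm. Origin at its underside.
- hammer: Bystander, leave alone: hammer lying down. Origin at its underside.
- driver: Bystander, leave alone: screwdriver lying down. Origin at its underside.
- block: Bystander, leave alone: wooden block, 130 x 65 x 55 mm. Origin at its underside.
There are look-alikes about, which are no part of the job. What is shaped like the stick but red is not meant.

How it is judged:
On the way:
1. the push stick drives the strip through the guarded channel (contact force between stick and strip above 0.5 N and x of strip in the frame of jig above 0.005 m and y of strip in the frame of jig between -0.008 and 0.008 m and z of strip in the frame of jig below 0.018 m), for 0.1 s.
At the end, for the whole second after the job is handed in: The strip lies flat in the channel along the fence (within 6 mm across, 0.08 rad), at rest, its nose holding the plunger pressed in by 2 to 12 mm of its 16 mm; the push stick rests on its underside on the bench (tilted under 0.15 rad), at rest, touching neither jig nor strip (value of joint plunger between 0.002 and 0.012 m and x of strip in the frame of jig above 0.045 m and y of strip in the frame of jig between -0.006 and 0.006 m and z of strip in the frame of jig below 0.016 m and angle between the x axis of strip and the x axis of jig, either way round below 0.08 rad and linear speed of each of strip, stick below 0.01 m/s and height (world z) of stick below 0.008 m and angle between stick's own z axis and vertical below 0.15 rad and contact force between stick and jig below 0.05 N and contact force between stick and strip below 0.05 N).
It fails at once if the plunger is pressed beyond 13 mm, nearly bottomed (value of joint plunger above 0.013 m).
It fails at once if a bystander is moved by more than 30 mm (distance of any of offcut, slat, glue, jar, tape, hammer, driver, block from where it was at the start of the episode above 0.03 m).
It also fails if it takes over 61 s, if anything falls off the work surface, if the arm or the gripper's body presses on something with over 40 N, if the wrist force passes 120 N, or if a joint passes its speed limit or range.

## Robot

A 6-joint arm with a two-finger parallel gripper is mounted at the origin on the work surface. World frame = base frame: x ahead of the robot, y to its left, z up, the work surface at z = 0. Lengths are in m, angles in rad, forces in N, time in s.
With the tool pointing down it reaches from about 0.3 to 0.75 m from the base axis. Payload 8.5 kg.
Tool frame: the origin (TCP) lies on the centre line of the jaws, within the pads' length; the fingertips stand 25 mm ahead of it and the grasp point (between the pads) lies 6 mm ahead of it (manip.tips_ahead is the distance from the TCP to the fingertips, in m); z points along the fingers, y is the direction in which the jaws open and shut (so a half turn about z gives the same grasp; the last joint's range is limited). The gripper opens to 88 mm and grips with 3 to 60 N. Pads are 18 mm wide; open, the fingers measure 123 mm over their backs; the gripper's body (75 mm by 187 mm) begins 45 mm behind the grasp point.
Start: joints at [-1.335, 0.381, 1.297, -0, 1.464, -0.215], TCP at [0.24, -0.495, 0.264] pointing down, gripper open.
Joint ranges: [-3.11, 3.11], [-0.89, 2.33], [0.22, 2.48], [-1.42, 4.56], [0.17, 2.85], [-2.88, 2.88]. Speed limits (rad/s): [2.39, 2.39, 3.14, 3.14, 3.14, 3.14].

## Interface

Orientations are given as a unit quaternion [w, x, y, z].
In Python, from workcell import readout, vision, order, manip gives the robot as it stands.
- The arm moves only by the shell command python3 -m jog 'ROWS'. ROWS is JSON, a list that holds one entry, the list of rows, each a list of 7 numbers: the shift along the tool's x, y, z in mm, then the turn, a rotation vector about the tool's x, y, z in degrees, then the gripper's target within -1 to 1 (fully open at 1, half-way at 0, shut at -1). A call has 1 to 10 rows; each row shifts and turns the commanded pose from where the row before left it, along the tool's axes as they then stand; what a row does not reach is not made up. A row lasts 1/8 s, in which the tool goes at most 62.5 mm and 10.7 degrees, less where a joint would pass 70% of its speed; a pose out of reach is approached as far as the arm can. A call with a gripper value outside its range is refused whole. The fingers move at their own pace and stop on an object; the grip force is fixed at half the most. Time passes only in rows, so rows that do not move let the fingers close. It gives the time, the measured TCP pose, the force and the opening at its end, in the units of the state.
- readout.observe(): the state, without advancing time (a new reading comes with each control period).
- vision.read_camera(name): name is "scene" or "top"; returns a dict with "image" (400x640x3 uint8, red, green, blue), "fx", "fy", "cx", "cy" (pixels), "rvec" (rotation vector, rad) and "tvec" (3), from world to camera coordinates, as OpenCV has them. Camera axes: x right, y down, z forward; pixel columns grow to the right and rows downward; lengths in m; the calibration is good to about 2 mm. A picture is of the moment at which its call begins. There is no depth.
- order.hand_in(): hands the job in, once; it reports no verdict.
The state is a dict: "time": time; "q": joint angles; "joint_vel": joint speeds; "joint_efforts": joint torques, N m; "eef_pos": TCP position; "orientation": TCP orientation; "ft_force": force on the tool from outside, world axes, zero at the start; "moment": the same for the moment, N m; "grip_width": finger opening in m.
Only numpy, scipy, OpenCV 4.12 (cv2) and the standard library are available. Lean on these libraries where they do the work, as an engineer would, in place of code of your own. Each camera call takes 0.05 s, during which the arm holds its last target.

## Working session

There is one attempt and no reset: what is moved stays moved. The work goes in short steps, Python scripts to look and compute and a shell command to move; the robot and the scene stay as the last step left them, time stands still between calls to the robot, and variables do not carry over. Pictures are saved under pics/ and viewed, and the job is handed in when it is done.

```bash
mkdir -p pics; ls; python3 - <<'E'
from workcell import readout, vision
import cv2
s=readout.observe(); print(s)
for n in("scene","top"):
    c=vision.read_camera(n); print(n,{k:v for k,v in c.items() if k!="image"})
    cv2.imwrite(f"pics/{n}0.png",c["image"][:,:,::-1])
E
```

```text
pics
{'time': 0.0, 'q': array([-1.33528077e+00,  3.81141332e-01,  1.29825513e+00, -1.22190944e-05,
        1.46359614e+00, -2.15300149e-01]), 'joint_vel': array([-0.00031831, -0.00035816,  0.00037667,  0.00027077,  0.00035053,
       -0.00086417]), 'joint_efforts': array([ 4.05409955e-04, -4.37927413e+01, -2.24556792e+01,  7.13865180e-02,
        3.52376711e-02, -9.85173278e-05]), 'eef_pos': array([ 0.23957006, -0.49480208,  0.263169  ]), 'orientation': array([-6.99875404e-04,  9.74702646e-01,  2.23504501e-01, -1.31487001e-05]), 'ft_force': array([ 0.41373591, -0.51658951,  0.28293002]), 'moment': array([ 0.00225853,  0.04253937, -0.01134389]), 'grip_width': 0.08814386240197489}
scene {'fx': 436.91328265808136, 'fy': 436.91328265808136, 'cx': 317.5069771830799, 'cy': 195.0432051510184, 'rvec': array([ 1.98838084,  1.77585404, -0.54043128]), 'tvec': array([-0.01799629, -0.4043189 ,  1.50322615])}
top {'fx': 410.4667915729585, 'fy': 410.4667915729585, 'cx': 321.96436908924346, 'cy': 204.48379897604585, 'rvec': array([ 2.21491129, -2.15853454,  0.11339064]), 'tvec': array([-0.04131604,  0.52006336,  1.31932269])}
```

View pics/scene0.png

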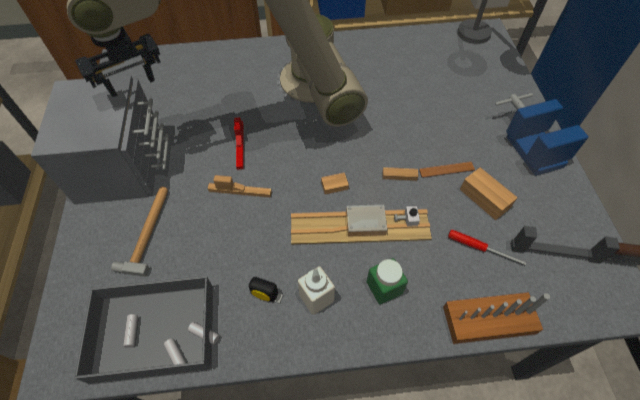

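View pics/top0.png

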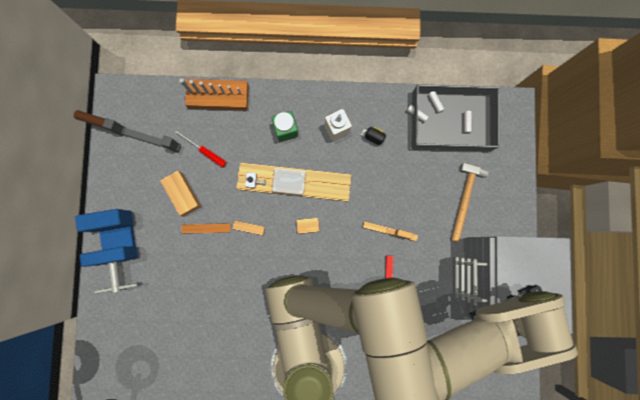

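```bash
cat > h.py <<'E'
import numpy as np, cv2
from workcell import readout, vision
def cam(n):
    c=vision.read_camera(n); c['K']=np.array([[c['fx'],0,c['cx']],[0,c['fy'],c['cy']],[0,0,1]]); c['R']=cv2.Rodrigues(c['rvec'])[0]; return c
def back(c,px,z):
    px=np.atleast_2d(np.array(px,float)); r=np.linalg.inv(c['K'])@np.c_[px,np.ones(len(px))].T
    d=c['R'].T@r; o=-c['R'].T@c['tvec']; t=(z-o[2])/d[2]; return (o[:,None]+d*t).T
def proj(c,P):
    return cv2.projectPoints(np.atleast_2d(np.array(P,float)),c['rvec'],c['tvec'],c['K'],None)[0][:,0]
def crop(c,x0,y0,x1,y1,s,fn):
    im=c['image'][y0:y1,x0:x1,::-1]; cv2.imwrite(fn,cv2.resize(im,None,fx=s,fy=s,interpolation=cv2.INTER_CUBIC))
E
python3 - <<'E'
from h import *
t=cam('top'); s=cam('scene')
crop(t,225,150,365,245,5.5,'pics/t1.png'); crop(t,350,210,430,250,9,'pics/t2.png'); crop(s,280,150,440,250,5,'pics/s1.png'); crop(s,195,165,285,205,8,'pics/s2.png')
E
```

```text
(no output)
```

View pics/t1.png

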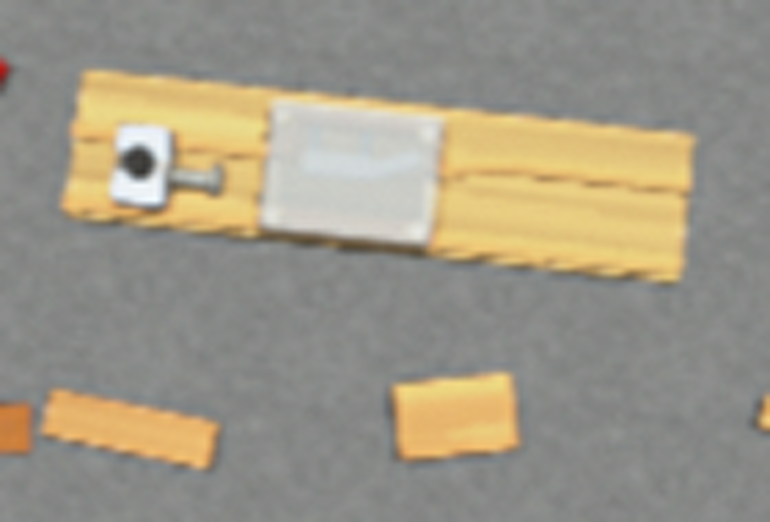

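View pics/t2.png

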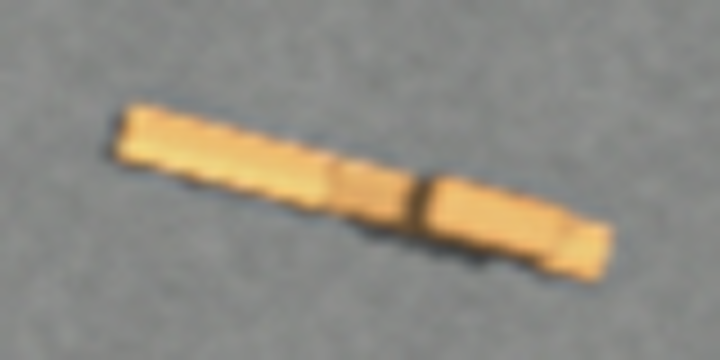

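View pics/s1.png

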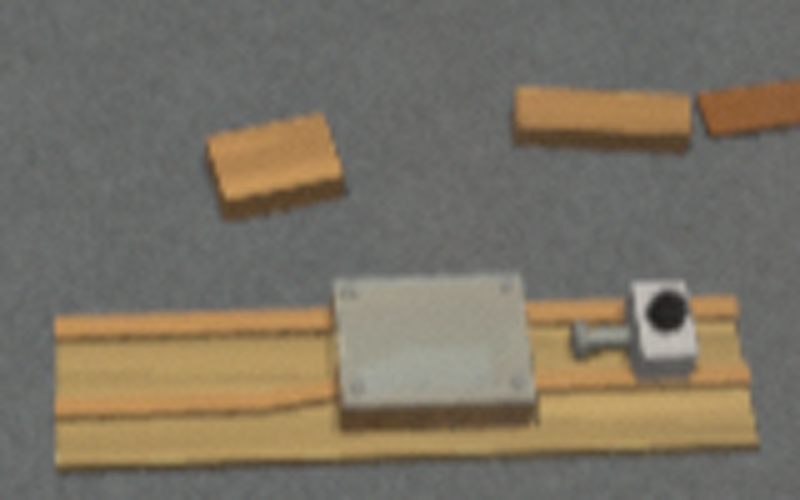

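View pics/s2.png

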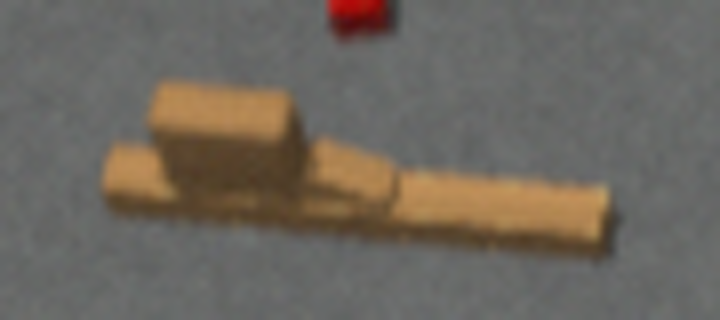

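```bash
cat > fit.py <<'E'
from h import *
from scipy.optimize import least_squares
def fit(obs,x0):
    # obs: list (cam, px(u,v), local xyz mm)
    def T(p,L):
        L=np.array(L)/1000.; c,s=np.cos(p[2]),np.sin(p[2]); return np.array([p[0]+c*L[0]-s*L[1],p[1]+s*L[0]+c*L[1],L[2]])
    f=lambda p: np.concatenate([proj(c,T(p,L))[0]-np.array(px) for c,px,L in obs])
    r=least_squares(f,x0,loss='soft_l1'); return r.x, f(r.x).reshape(-1,2), T
E
python3 - <<'E'
from fit import *
t=cam('top'); s=cam('scene')
for c in(t,s): print(-c['R'].T@c['tvec'])
A=lambda u,v:(t,(225-.41+u/5.5,150-.41+v/5.5)); B=lambda u,v:(s,(280-.4+u/5,150-.4+v/5))
C=lambda u,v:(t,(350-.44+u/9,210-.44+v/9)); D=lambda u,v:(s,(195-.44+u/8,165-.44+v/8))
jig=[(*A(80,70),(200,-60,12)),(*A(693,133),(-170,-60,12)),(*B(57,466),(-170,-60,12)),(*B(757,445),(200,-60,12)),
 (*B(55,318),(-170,24.5,19)),(*A(683,280),(-170,30,6)),(*A(270,98),(80,-47,46)),(*A(442,117),(-20,-47,46)),(*B(332,278),(-20,28,46)),(*B(522,273),(80,28,46)),(*B(340,407),(-20,-47,46)),(*B(537,402),(80,-47,46))]
p,r,T=fit(jig,[0.55,0,1.5]); print('jig',p); print(r.round(1).tolist())
strip=[(*A(50,389),(50,-14,22)),(*A(218,424),(-50,-14,22)),(*B(515,87),(-50,14,22)),(*B(692,95),(50,14,22)),(*B(690,137),(50,-14,22)),(*B(516,123),(-50,-14,22)),(*A(42,432),(50,14,22)),(*A(207,467),(-50,14,22))]
ps,r,T=fit(strip,[0.4,0.15,1.4]); print('strip',ps); print(r.round(1).tolist())
st=[(*C(128,104),(130,-10,18)),(*C(120,158),(130,10,18)),(*C(613,226),(-50,-10,18)),(*C(600,278),(-50,10,18)),(*D(608,188),(130,10,18)),(*D(605,232),(130,-10,18)),(*D(105,190),(-50,-10,18)),(*D(290,92),(25,10,62)),(*D(160,82),(-25,10,62)),(*D(150,125),(-25,-10,62)),(*D(300,132),(25,-10,62))]
pk,r,T=fit(st,[0.4,-0.2,1.4]); print('stick',pk); print(r.round(1).tolist())
np.save('p.npy',[p,ps,pk])
def draw(im,c,p,pts,k,o):
    q=np.array([proj(c,T(p,L))[0] for L in pts]); q=((q-o+.5)*k-.5).astype(int); cv2.polylines(im,[q],True,(0,0,255),1)
def R(x0,x1,y0,y1,z): return [(x0,y0,z),(x1,y0,z),(x1,y1,z),(x0,y1,z)]
ims=[]
for c,o,k,wh in((t,(225,150),5,(150,95)),(s,(280,150),5,(150,95)),(t,(345,205),5,(90,50)),(s,(190,160),5,(90,50))):
    im=c['image'][o[1]:o[1]+wh[1],o[0]:o[0]+wh[0],::-1]; im=cv2.resize(im,None,fx=k,fy=k,interpolation=cv2.INTER_CUBIC)
    for a in(R(-170,200,-60,30,12),R(-20,80,-47,28,46),R(-170,-60,-24,14,19)): draw(im,c,p,a,k,np.array(o))
    draw(im,c,ps,R(-50,50,-14,14,22),k,np.array(o));draw(im,c,ps,R(-50,50,-14,14,0),k,np.array(o))
    draw(im,c,pk,R(-50,130,-10,10,18),k,np.array(o));draw(im,c,pk,R(-50,130,-10,10,0),k,np.array(o));draw(im,c,pk,R(-25,25,-10,10,62),k,np.array(o))
    ims.append(im)
cv2.imwrite('pics/o1.png',ims[0]);cv2.imwrite('pics/o2.png',ims[1]);cv2.imwrite('pics/o3.png',np.vstack(ims[2:]))
E
```

```text
[ 0.40688014 -0.00424918  1.35912316]
[ 1.15706764 -0.09807016  1.03685255]
jig [0.58283567 0.05261652 1.49041073]
[[0.8, -1.2], [0.3, -0.7], [-0.3, -0.4], [0.6, -0.6], [0.1, 0.1], [-0.7, -0.4], [0.9, -0.4], [0.4, -0.5], [0.3, 0.0], [-0.3, -0.1], [0.6, -1.0], [0.0, -1.2]]
strip [0.44199357 0.20907142 1.3814123 ]
[[0.6, -1.0], [0.1, -0.8], [0.3, -1.0], [-0.3, -0.6], [0.5, -1.1], [0.1, -0.3], [0.0, -0.4], [0.2, -0.2]]
stick [ 0.43502521 -0.29186266  1.35643922]
[[0.2, -0.6], [-0.3, -0.7], [-0.3, -1.1], [-0.2, -0.9], [0.8, -0.7], [-0.0, -0.3], [-0.4, -0.3], [1.3, -0.8], [-0.3, -1.0], [-0.7, -0.4], [-1.5, 0.1]]
```

View pics/o1.png

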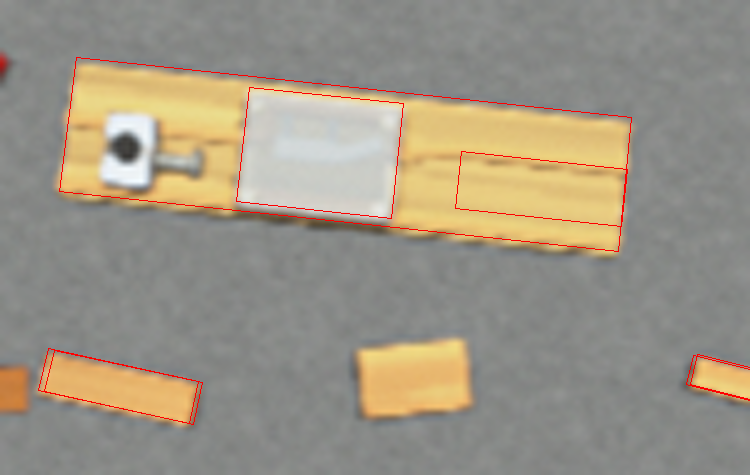

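View pics/o2.png

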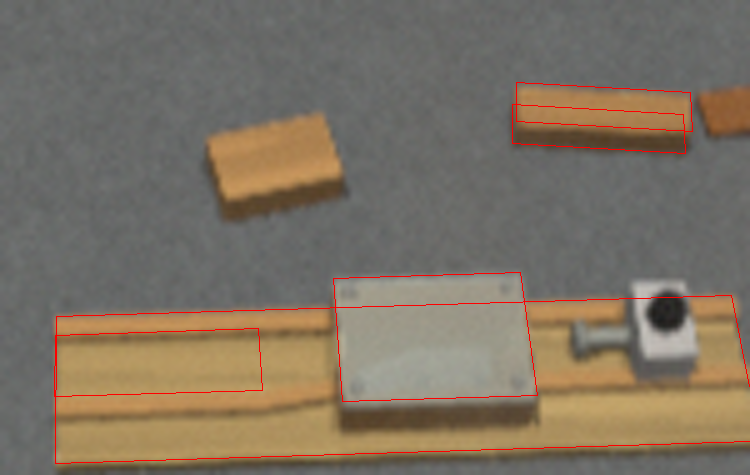

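View pics/o3.png

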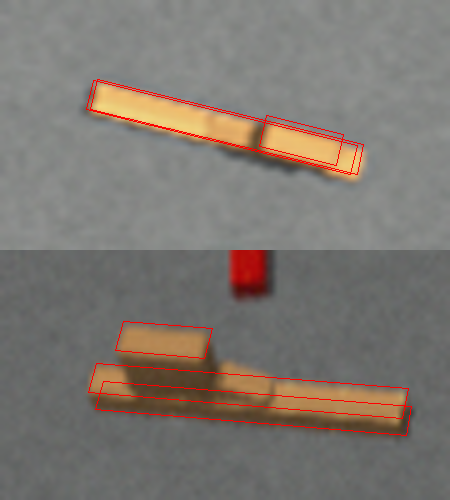

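```bash
cat > plan.py <<'E'
from h import *
from scipy.spatial.transform import Rotation as Ro
def plan(xyz,yaw):
    s=readout.observe(); q=s['orientation']; R=Ro.from_quat([q[1],q[2],q[3],q[0]])
    Rt=Ro.from_matrix(np.array([[np.cos(yaw),np.sin(yaw),0],[np.sin(yaw),-np.cos(yaw),0],[0,0,-1]]))
    print('t',round(s['time'],2),'pos',s['eef_pos'].round(4),'F',s['ft_force'].round(1),'w',round(s['grip_width'],4),'q',s['q'].round(2))
    d=np.array(xyz)-s['eef_pos']
    print(' turn(deg,tool)',np.degrees((R.inv()*Rt).as_rotvec()).round(2),'shift now-axes',(R.inv().apply(d)*1e3).round(1),'target-axes',(Rt.inv().apply(d)*1e3).round(1))
def jig(x,y,z=0,yaw=0,J=np.load('p.npy')[0]):
    c,s=np.cos(J[2]),np.sin(J[2]); return [J[0]+(c*x-s*y)/1e3,J[1]+(s*x+c*y)/1e3,z/1e3]
P=np.load('p.npy')
E
python3 - <<'E'
from plan import *
plan([*P[1][:2],.12],P[1][2])
t=cam('top');s=cam('scene')
print(P, 'plunger')
for c,px in((t,(225-.41+221/5.5,150-.41+178/5.5)),(s,(280-.4+574/5,150-.4+338/5))):
    w=back(c,px,.025)[0]; J=P[0]; d=w[:2]-J[:2]; print(w,np.array([[np.cos(J[2]),np.sin(J[2])],[-np.sin(J[2]),np.cos(J[2])]])@d)
E
```

```text
t 0.3 pos [ 0.2396 -0.495   0.2636] F [ 0.3  0.2 -0.3] w 0.0883 q [-1.34  0.38  1.3   0.    1.46 -0.22]
 turn(deg,tool) [-2.000e-02 -2.000e-02 -5.332e+01] shift now-axes [ 488.9 -545.5  143.8] target-axes [729.6  66.2 143.6]
[[ 0.58283567  0.05261652  1.49041073]
 [ 0.44199357  0.20907142  1.3814123 ]
 [ 0.43502521 -0.29186266  1.35643922]] plunger
[0.58964637 0.16091075 0.025     ] [0.10849143 0.00190722]
[0.59270023 0.15987726 0.025     ] [ 0.1077065  -0.00121977]
```

```bash
python3 -m jog '[[[0,0,0,0,0,-10.6,1],[0,0,0,0,0,-10.6,1],[0,0,0,0,0,-10.6,1],[0,0,0,0,0,-10.6,1],[0,0,0,0,0,-10.6,1]]]'; python3 -c "
from plan import *
plan([*P[1][:2],.12],P[1][2])"
```

```text
time: 1.02
eef_pos: [0.2396, -0.495, 0.2637]
orientation: [-0.0, 0.771, 0.637, 0.0]
ft_force: [-0.7, 0.3, 1.2]
grip_width: 0.0881
t 1.02 pos [ 0.2396 -0.495   0.2637] F [-0.7  0.3  1.2] w 0.0881 q [-1.34  0.38  1.3   0.    1.46 -1.15]
 turn(deg,tool) [ 0.   -0.    0.03] shift now-axes [729.6  66.6 143.8] target-axes [729.6  66.2 143.7]
```

```bash
python3 -m jog '[[[57,5,4,0,0,0,1],[57,5,4,0,0,0,1],[57,5,4,0,0,0,1],[57,5,4,0,0,0,1],[57,5,4,0,0,0,1],[57,5,4,0,0,0,1],[57,5,10,0,0,0,1],[57,5,20,0,0,0,1],[57,5,20,0,0,0,1],[57,5,20,0,0,0,1]]]'; python3 -c "
from plan import *
plan([*P[1][:2],.12],P[1][2])"
```

```text
time: 2.28
eef_pos: [0.3995, 0.0563, 0.1694]
orientation: [0.001, 0.773, 0.635, 0.0]
ft_force: [1.6, -0.9, -0.3]
grip_width: 0.0881
t 2.27 pos [0.3995 0.0563 0.1694] F [ 1.6 -0.9 -0.3] w 0.0881 q [-0.16  0.24  1.83 -0.    1.07  0.04]
 turn(deg,tool) [ 0.08  0.   -0.33] shift now-axes [158.1  12.   49.5] target-axes [158.   13.   49.4]
```

```bash
python3 -m jog '[[[50,4,16,0,0,-0.3,1],[50,4,16,0,0,0,1],[50,4,16,0,0,0,1],[8,0.5,2,0,0,0,1],[0,0,0,0,0,0,1]]]'; python3 -c "
from plan import *
plan([*P[1][:2],.036],P[1][2])
t=cam('top');s=cam('scene');crop(t,205,180,305,260,7,'pics/t3.png');crop(s,340,110,460,210,6,'pics/s3.png')"
```

```text
time: 2.9
eef_pos: [0.4413, 0.2072, 0.1197]
orientation: [-0.0, 0.771, 0.637, -0.0]
ft_force: [-0.3, 0.9, 0.1]
grip_width: 0.088
t 2.9 pos [0.4413 0.2072 0.1197] F [-0.3  0.9  0.1] w 0.088 q [ 0.2   0.44  1.68 -0.    1.02  0.38]
 turn(deg,tool) [-0.02  0.02  0.03] shift now-axes [ 2.   0.4 83.7] target-axes [ 2.   0.3 83.7]
```

View pics/t3.png

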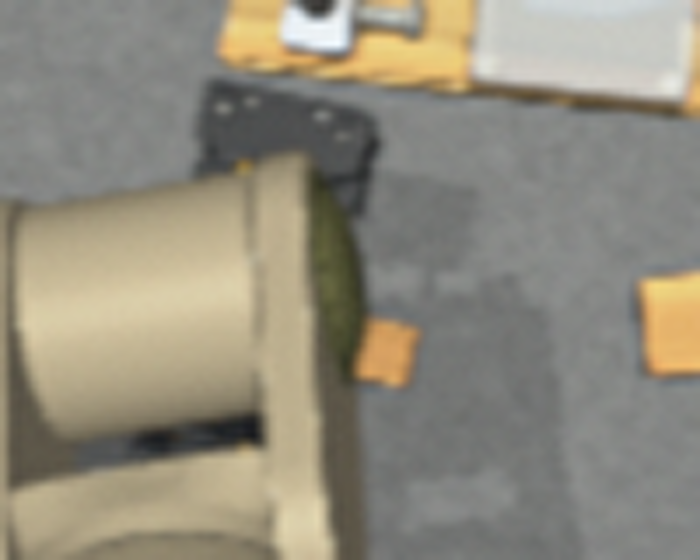

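View pics/s3.png

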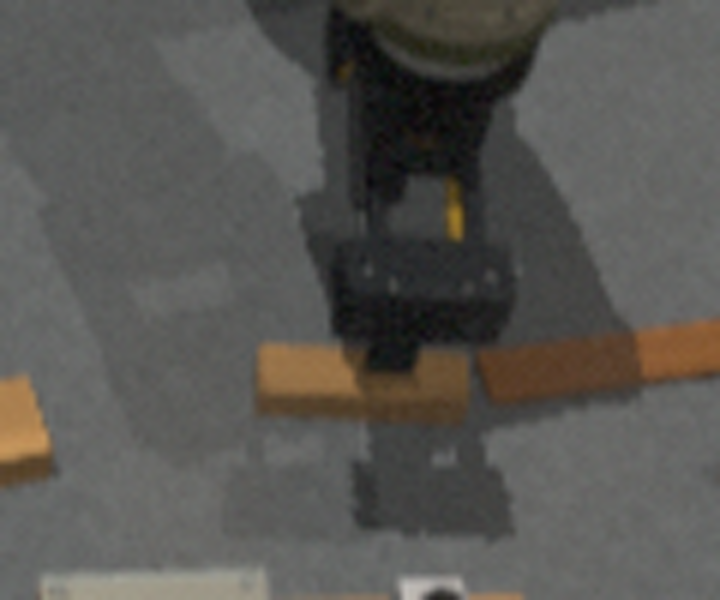

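```bash
python3 -m jog '[[[2,0.3,40,0,0,0,1],[0,0,34,0,0,0,1],[0,0,10,0,0,0,0],[0,0,0,0,0,0,-1],[0,0,0,0,0,0,-1],[0,0,0,0,0,0,-1],[0,0,0,0,0,0,-1],[0,0,0,0,0,0,-1]]]'; python3 -c "
from plan import *
J=P[0]
plan([*P[1][:2],.036],P[1][2])"
```

```text
time: 4.0
eef_pos: [0.4421, 0.2092, 0.036]
orientation: [0.0, 0.771, 0.637, 0.0]
ft_force: [0.8, -0.8, -0.2]
grip_width: 0.03
t 4.0 pos [0.4421 0.2092 0.036 ] F [ 0.8 -0.8 -0.2] w 0.03 q [ 0.2   0.58  1.76 -0.    0.8   0.39]
 turn(deg,tool) [ 0.02 -0.01 -0.01] shift now-axes [-0.1 -0.1 -0. ] target-axes [-0.1 -0.1 -0. ]
```

```bash
python3 -m jog '[[[0,0,0,0,0,0,-1],[0,0,0,0,0,0,-1],[0,0,-20,0,0,0,-1],[0,0,-35,0,0,0,-1],[0,0,-35,0,0,0,-1],[0,0,0,0,0,-6.25,-1],[0,0,0,0,0,0,-1]]]'; python3 -c "
from plan import *
plan(jig(-95,-3,70),P[0][2])
s=cam('scene');crop(s,340,110,460,210,6,'pics/s4.png')"
```

```text
time: 4.88
eef_pos: [0.4419, 0.2091, 0.1257]
orientation: [-0.0, 0.735, 0.678, -0.0]
ft_force: [0.7, -0.4, -1.5]
grip_width: 0.0278
t 4.88 pos [0.4419 0.2091 0.1257] F [ 0.7 -0.4 -1.5] w 0.0278 q [ 0.2   0.43  1.67 -0.    1.04  0.28]
 turn(deg,tool) [-0.    0.   -0.07] shift now-axes [-239.5  156.3   55.7] target-axes [-239.6  156.    55.7]
```

View pics/s4.png

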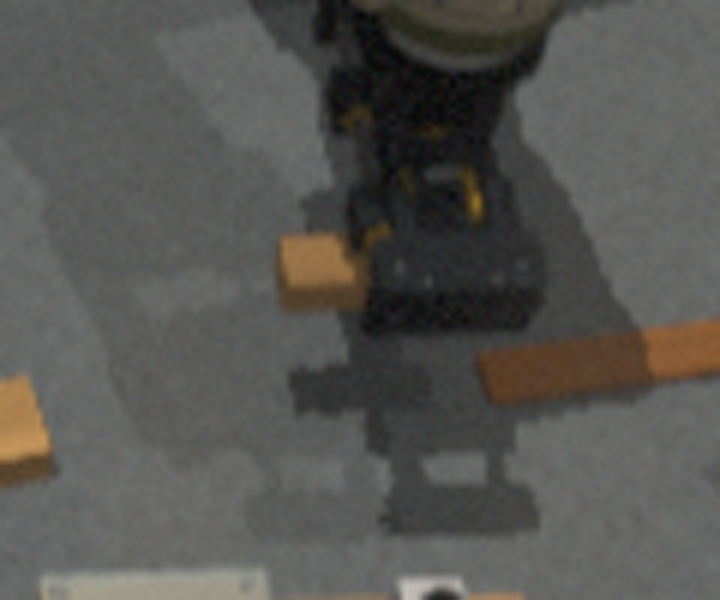

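```bash
python3 -m jog '[[[-48,31,0,0,0,0,-1],[-48,31,0,0,0,0,-1],[-48,31,0,0,0,0,-1],[-48,31,0,0,0,0,-1],[-47.6,32,20,0,0,0,-1],[0,0,35.7,0,0,0,-1],[0,0,0,0,0,0,-1]]]'; python3 -c "
from plan import *
plan(jig(-95,-3,49),P[0][2])
t=cam('top');s=cam('scene');crop(t,280,130,380,210,7,'pics/t5.png');crop(s,270,150,390,250,6,'pics/s5.png')"
```

```text
time: 5.8
eef_pos: [0.5768, -0.0423, 0.0673]
orientation: [-0.003, 0.736, 0.677, -0.002]
ft_force: [-0.2, 0.5, 0.3]
grip_width: 0.0281
t 5.8 pos [ 0.5768 -0.0423  0.0673] F [-0.2  0.5  0.3] w 0.0281 q [-0.28  0.64  1.47  0.    1.04 -0.19]
 turn(deg,tool) [-0.38 -0.08 -0.16] shift now-axes [ 0.1  1.5 18.3] target-axes [ 0.1  1.4 18.3]
```

View pics/s5.png

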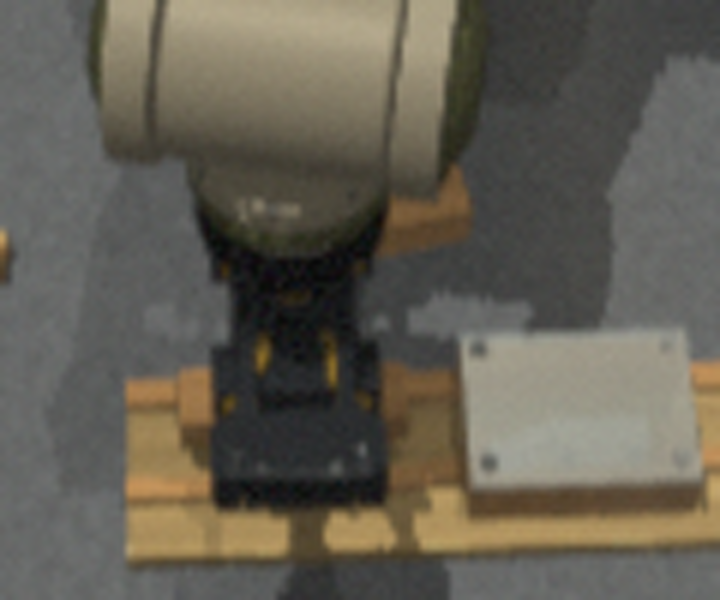

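View pics/t5.png

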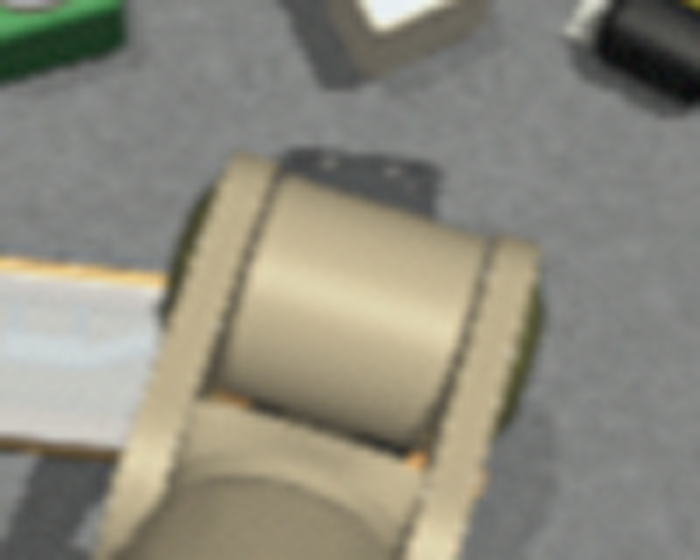

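```bash
python3 -m jog '[[[0,1.4,8,-0.35,0,-0.1,-1],[0,0,7,0,0,0,-1],[0,0,2.5,0,0,0,-1],[0,0,0,0,0,0,-1]]]'; python3 -c "
from plan import *
plan(jig(-95,-3,48),P[0][2])
s=cam('scene')
im=s['image'][150:250,270:390,::-1].copy();im=cv2.resize(im,None,fx=6,fy=6,interpolation=cv2.INTER_CUBIC)
q=np.array([proj(s,jig(a,b,z))[0] for a,b,z in((-145,-17,34),(-145,11,34),(-145,11,12),(-145,-17,12))]);q=((q-[270,150]+.5)*6).astype(int)
cv2.polylines(im,[q],True,(0,0,255),1);cv2.imwrite('pics/s6.png',im)"
```

```text
time: 6.4
eef_pos: [0.5797, -0.0423, 0.0525]
orientation: [0.002, 0.734, 0.679, 0.002]
ft_force: [0.3, -0.5, -0.4]
grip_width: 0.0278
t 6.4 pos [ 0.5797 -0.0423  0.0525] F [ 0.3 -0.5 -0.4] w 0.0278 q [-0.28  0.66  1.48  0.    0.99 -0.2 ]
 turn(deg,tool) [ 0.34 -0.    0.09] shift now-axes [-0.1 -1.5  4.5] target-axes [-0.1 -1.5  4.5]
```

View pics/s6.png

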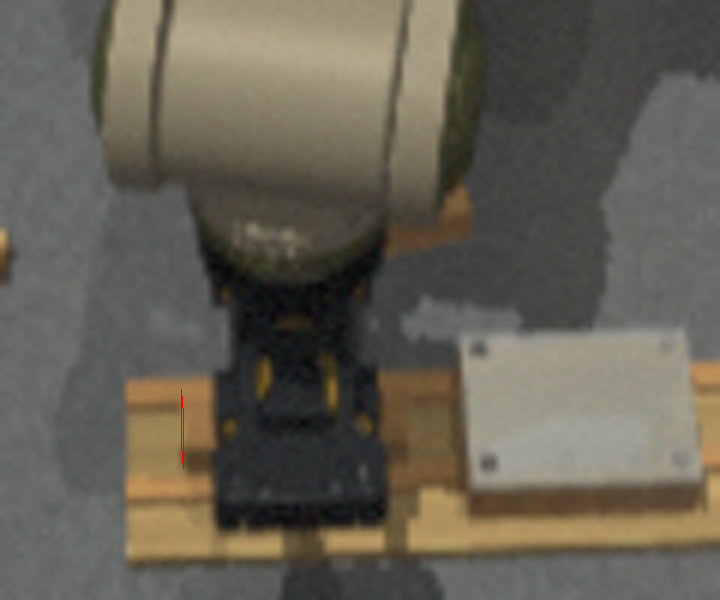

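```bash
python3 -m jog '[[[0,-1.4,2.5,0.35,0,0.1,-1],[0,0,1.5,0,0,0,-1],[0,0,0,0,0,0,-1],[0,0,0,0,0,0,-1]]]'; python3 -c "
from plan import *
plan(jig(-95,-3,48),P[0][2])"
```

```text
time: 6.95
eef_pos: [0.5784, -0.0423, 0.0486]
orientation: [0.0, 0.735, 0.678, 0.0]
ft_force: [-0.1, 0.3, -0.1]
grip_width: 0.0275
t 6.95 pos [ 0.5784 -0.0423  0.0486] F [-0.1  0.3 -0.1] w 0.0275 q [-0.28  0.67  1.49  0.    0.99 -0.2 ]
 turn(deg,tool) [ 0.01  0.   -0.02] shift now-axes [-0.  -0.2  0.6] target-axes [-0.  -0.2  0.6]
```

```bash
python3 -m jog '[[[0,0,0.4,0,0,0,0],[0,0,0,0,0,0,0],[0,0,0,0,0,0,0],[0,0,-30,0,0,0,0.3],[0,0,-50,0,0,0,0.5],[-60,0,-40,0,0,0,0.5],[-60,0,0,0,0,0,0.5],[-60,0,0,0,0,0,0.5],[0,0,0,0,0,0,0.5]]]'; python3 - <<'E'
from plan import *
k=P[2]; plan([*k[:2],.12],k[2])
t=cam('top');s=cam('scene')
crop(t,270,150,370,220,7,'pics/t7.png');crop(s,280,180,400,260,6,'pics/s7.png')
E
```

```text
time: 8.07
eef_pos: [0.5639, -0.2174, 0.1626]
orientation: [0.0, 0.737, 0.676, -0.0]
ft_force: [0.8, 0.8, 0.2]
grip_width: 0.0663
t 8.07 pos [ 0.5639 -0.2174  0.1626] F [0.8 0.8 0.2] w 0.0663 q [-0.56  0.56  1.3  -0.    1.28 -0.48]
 turn(deg,tool) [0.02 0.03 7.37] shift now-axes [ -85.2 -122.    42.6] target-axes [-100.2 -110.1   42.6]
```

View pics/t7.png

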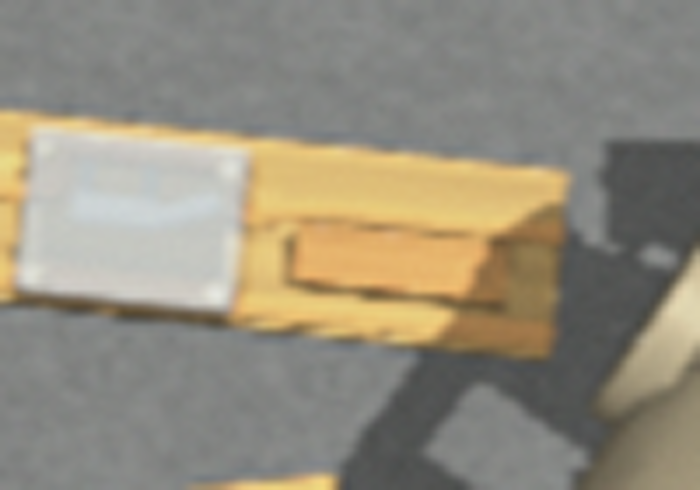

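View pics/s7.png

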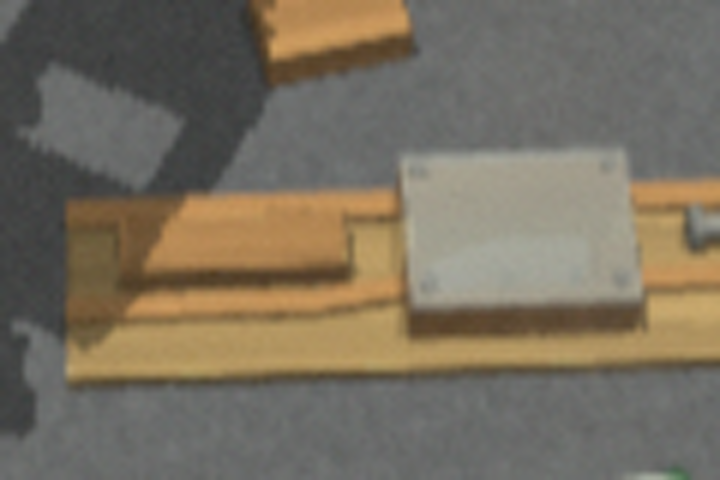

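```bash
python3 -m jog '[[[0,0,0,0,0,7.4,0.5],[-34,-36,0,0,0,0,0.5],[-34,-36,0,0,0,0,0.5],[-32,-38,20,0,0,0,0.5],[0,0,22,0,0,0,0.5],[0,0,0,0,0,0,0.5],[0,0,0,0,0,0,0.5],[0,0,0,0,0,0,0.5]]]'; python3 - <<'E'
from plan import *
k=P[2]; plan([*k[:2],.037],k[2])
s=cam('scene')
crop(s,180,130,300,220,6,'pics/s8.png')
E
```

```text
time: 9.18
eef_pos: [0.4368, -0.2882, 0.1216]
orientation: [0.001, 0.777, 0.63, 0.0]
ft_force: [-0.1, 0.6, -0.0]
grip_width: 0.0663
t 9.18 pos [ 0.4368 -0.2882  0.1216] F [-0.1  0.6 -0. ] w 0.0663 q [-0.81  0.49  1.58  0.    1.07 -0.6 ]
 turn(deg,tool) [0.07 0.04 0.34] shift now-axes [-3.9 -1.1 84.6] target-axes [-4.  -1.  84.6]
```

View pics/s8.png

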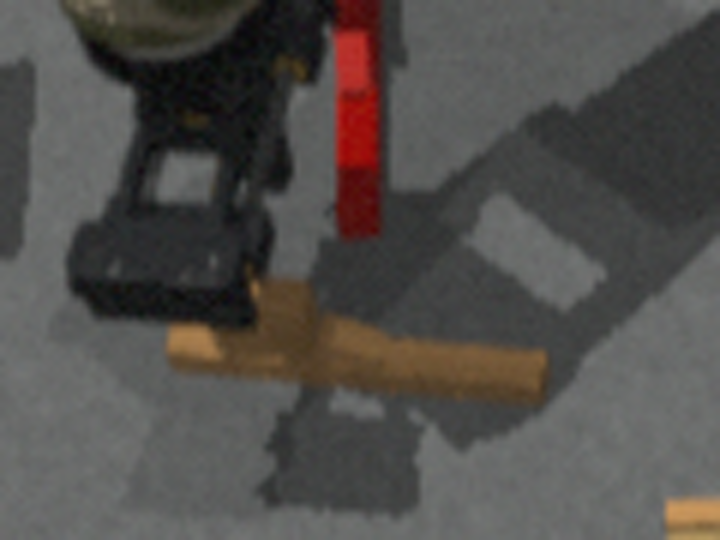

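```bash
python3 -m jog '[[[-4,-1,30,0,0,0.3,0.5],[0,0,30,0,0,0,0.5],[0,0,24,0,0,0,0.3],[0,0,0,0,0,0,-1],[0,0,0,0,0,0,-1],[0,0,0,0,0,0,-1],[0,0,0,0,0,0,-1],[0,0,0,0,0,0,-1]]]'; python3 - <<'E'
from plan import *
k=P[2]; plan([*k[:2],.037],k[2])
E
```

```text
time: 10.22
eef_pos: [0.4345, -0.2925, 0.0375]
orientation: [0.001, 0.779, 0.627, 0.0]
ft_force: [-0.5, 0.5, 6.5]
grip_width: 0.02
t 10.22 pos [ 0.4345 -0.2925  0.0375] F [-0.5  0.5  6.5] w 0.02 q [-0.82  0.62  1.66  0.    0.86 -0.6 ]
 turn(deg,tool) [ 0.05  0.04 -0.03] shift now-axes [0.7 0.4 0.5] target-axes [0.7 0.4 0.5]
```

```bash
python3 -m jog '[[[0,0,0,0,0,0,-1],[0,0,0,0,0,0,-1],[0,0,-15,0,0,0,-1],[0,0,-25,0,0,0,-1],[0,0,-20,0,0,0,-1],[0,0,0,0,0,-7.7,-1],[0,0,0,0,0,0,-1],[0,0,0,0,0,0,-1]]]'; python3 - <<'E'
from plan import *
plan(jig(-295,0,97),P[0][2])
s=cam('scene'); t=cam('top')
crop(s,180,130,300,220,6,'pics/s9.png')
crop(t,340,180,440,250,7,'pics/t9.png')
E
```

```text
time: 11.22
eef_pos: [0.4342, -0.2923, 0.0969]
orientation: [-0.0, 0.736, 0.677, 0.0]
ft_force: [0.4, -0.5, -1.2]
grip_width: 0.02
t 11.22 pos [ 0.4342 -0.2923  0.0969] F [ 0.4 -0.5 -1.2] w 0.02 q [-0.82  0.52  1.61  0.    1.01 -0.74]
 turn(deg,tool) [-0.01 -0.01 -0.16] shift now-axes [ 6.100e+01  1.203e+02 -1.000e-01] target-axes [ 6.070e+01  1.204e+02 -1.000e-01]
```

View pics/s9.png

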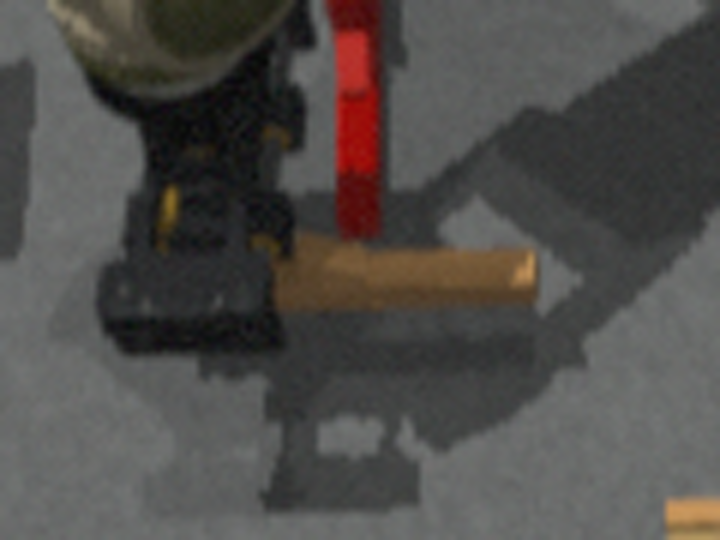

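View pics/t9.png

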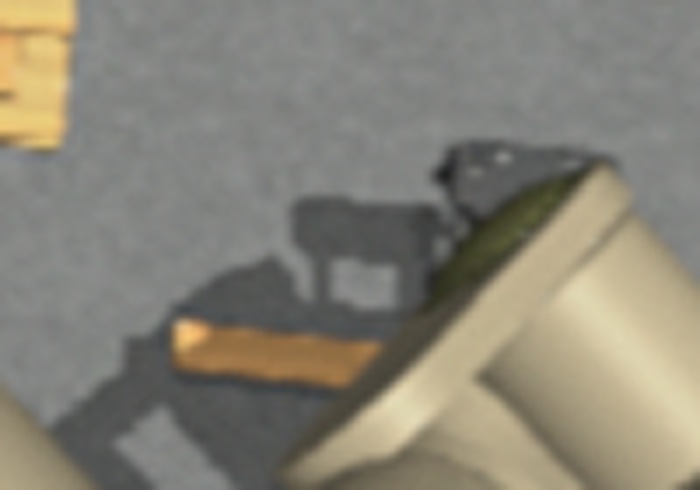

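```bash
python3 -m jog '[[[20,40,0,0,0,0,-1],[20,40,0,0,0,0,-1],[20.7,39.5,0,0,0,-0.15,-1],[0,0,0,0,0,0,-1],[0,0,0,0,0,0,-1],[0,0,0,0,0,0,-1]]]'; python3 - <<'E'
from plan import *
plan(jig(-295,1,51),P[0][2])
E
```

```text
time: 12.08
eef_pos: [0.5574, -0.242, 0.0968]
orientation: [-0.0, 0.735, 0.678, -0.0]
ft_force: [-0.9, -0.3, -1.6]
grip_width: 0.0198
t 12.07 pos [ 0.5574 -0.242   0.0968] F [-0.9 -0.3 -1.6] w 0.0198 q [-0.6   0.64  1.36 -0.    1.14 -0.52]
 turn(deg,tool) [-0.04 -0.01  0.05] shift now-axes [ 0.6  0.7 45.8] target-axes [ 0.7  0.7 45.8]
```

```bash
python3 -m jog '[[[0.6,0.7,20,0,0,0,-1],[0,0,18,0,0,0,-1],[0,0,5,0,0,0,-1],[0,0,2,0,0,0,-1],[0,0,0,0,0,0,-1],[0,0,0,0,0,0,-1]]]'; python3 - <<'E'
from plan import *
plan(jig(-295,1,51),P[0][2])
s=cam('scene'); t=cam('top')
def dr(c,o,k,wh,fn):
    im=c['image'][o[1]:o[1]+wh[1],o[0]:o[0]+wh[0],::-1]; im=cv2.resize(im,None,fx=k,fy=k,interpolation=cv2.INTER_CUBIC)
    e=readout.observe()['eef_pos']*1e3
    for pts in([(a,b,31.5) for a,b in((-345,-9),(-165,-9),(-165,11),(-345,11))],):
        q=np.array([proj(c,jig(*L))[0] for L in pts]); cv2.polylines(im,[((q-o+.5)*k).astype(int)],True,(0,0,255),1)
    cv2.imwrite(fn,im)
dr(s,np.array((220,150)),6,(130,90),'pics/s10.png'); dr(t,np.array((300,150)),6,(130,90),'pics/t10.png')
E
```

```text
time: 12.82
eef_pos: [0.5592, -0.241, 0.0524]
orientation: [0.0, 0.734, 0.679, 0.0]
ft_force: [-0.3, 0.2, -2.0]
grip_width: 0.0197
t 12.82 pos [ 0.5592 -0.241   0.0524] F [-0.3  0.2 -2. ] w 0.0197 q [-0.6   0.7   1.4   0.    1.05 -0.52]
 turn(deg,tool) [0.04 0.02 0.13] shift now-axes [-0.4 -1.   1.4] target-axes [-0.4 -1.   1.4]
```

View pics/s10.png

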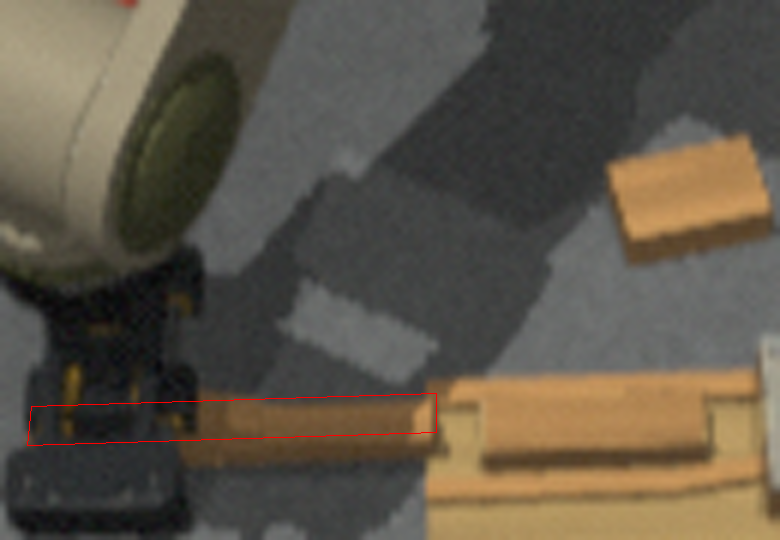

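View pics/t10.png

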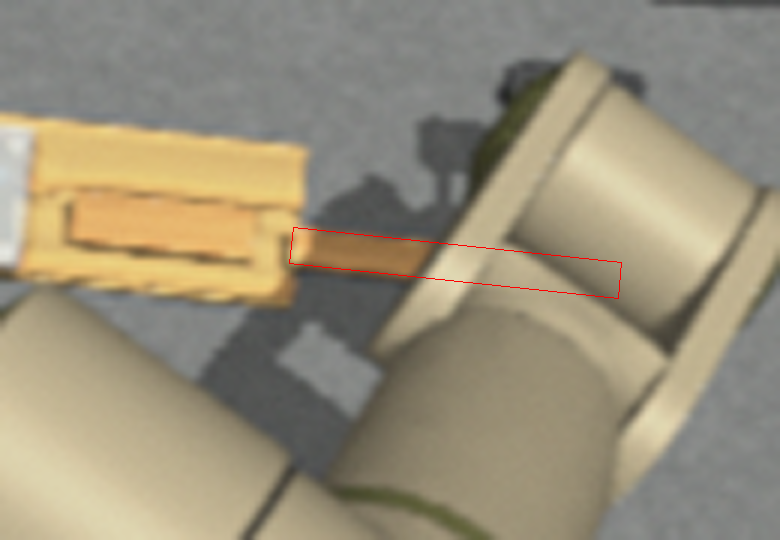

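```bash
python3 -m jog '[[[8,-1,1,0,0,0,-1],[8,0,0,0,0,0,-1],[8,0,0,0,0,0,-1],[8,0,0,0,0,0,-1],[8,0,0,0,0,0,-1],[8,0,0,0,0,0,-1],[8,0,0,0,0,0,-1],[8,0,0,0,0,0,-1],[0,0,0,0,0,0,-1],[0,0,0,0,0,0,-1]]]'; python3 - <<'E'
from plan import *
plan(jig(-135,1,51),P[0][2])
s=cam('scene'); crop(s,220,150,350,240,6,'pics/s11.png'); t=cam('top');crop(t,250,150,380,240,6,'pics/t11.png')
E
```

```text
time: 14.18
eef_pos: [0.5631, -0.1769, 0.0507]
orientation: [-0.0, 0.734, 0.679, 0.0]
ft_force: [0.4, -0.1, -0.7]
grip_width: 0.0194
t 14.18 pos [ 0.5631 -0.1769  0.0507] F [ 0.4 -0.1 -0.7] w 0.0194 q [-0.5   0.68  1.46  0.    1.01 -0.43]
 turn(deg,tool) [-0.01 -0.01  0.15] shift now-axes [95.4  0.5 -0.2] target-axes [95.4  0.3 -0.3]
```

View pics/s11.png

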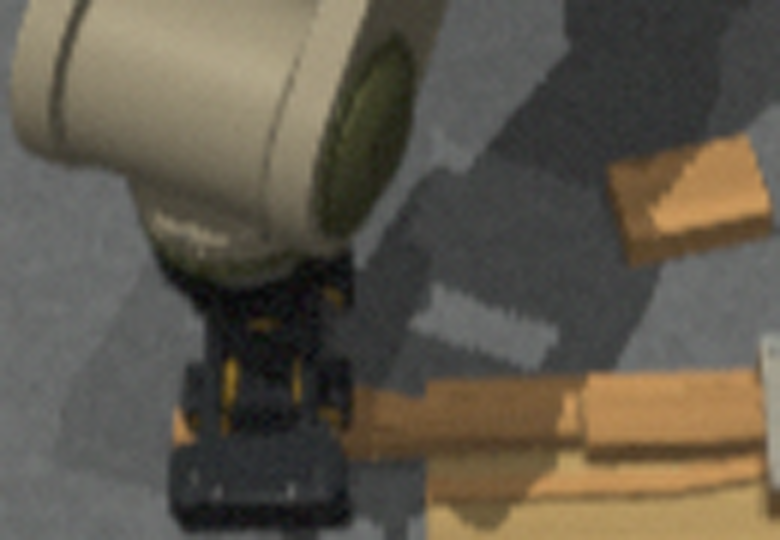

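View pics/t11.png

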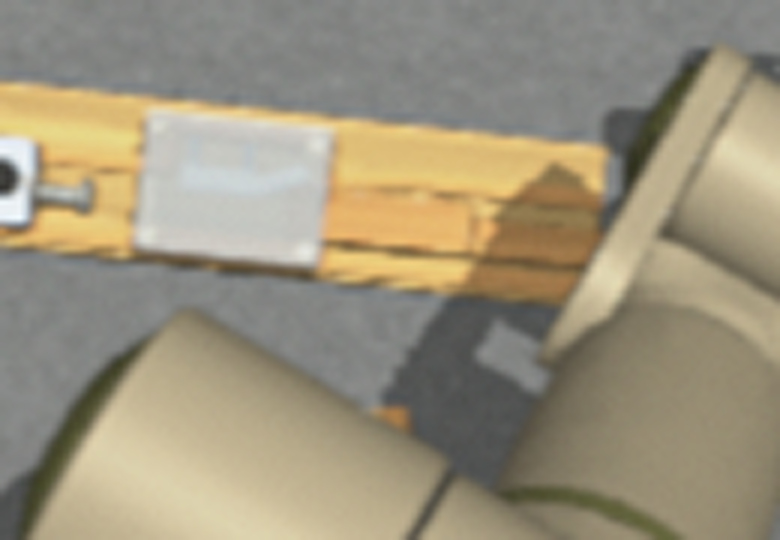

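```bash
python3 -m jog '[[[6,0,0,0,0,0,-1],[6,0,0,0,0,0,-1],[6,0,0,0,0,0,-1],[6,0,0,0,0,0,-1],[6,0,0,0,0,0,-1],[6,0,0,0,0,0,-1],[6,0,0,0,0,0,-1],[6,0,0,0,0,0,-1]]]'; python3 -c "
from plan import *
plan(jig(-135,1,51),P[0][2])"
```

```text
time: 15.28
eef_pos: [0.5666, -0.1299, 0.0511]
orientation: [0.001, 0.734, 0.679, -0.001]
ft_force: [-3.1, -8.3, -0.1]
grip_width: 0.0196
t 15.28 pos [ 0.5666 -0.1299  0.0511] F [-3.1 -8.3 -0.1] w 0.0196 q [-0.43  0.66  1.48 -0.    1.   -0.35]
 turn(deg,tool) [-0.02  0.13  0.2 ] shift now-axes [48.2  0.7 -0.1] target-axes [48.2  0.6  0.1]
```

Pushing at about 8–9 N, as expected. Continue to just short of the plunger.

```bash
python3 -m jog '[[[6,0,0,0,0,0,-1],[6,0,0,0,0,0,-1],[6,0,0,0,0,0,-1],[6,0,0,0,0,0,-1],[6,0,0,0,0,0,-1],[6,0,0,0,0,0,-1],[6,0,0,0,0,0,-1],[4,0,0,0,0,0,-1],[0,0,0,0,0,0,-1]]]'; python3 - <<'E'
from plan import *
plan(jig(-135,1,51),P[0][2])
s=cam('scene'); crop(s,280,180,430,255,5,'pics/s12.png'); t=cam('top');crop(t,230,150,330,220,7,'pics/t12.png')
E
```

```text
time: 16.4
eef_pos: [0.57, -0.0833, 0.0507]
orientation: [-0.0, 0.734, 0.679, -0.001]
ft_force: [-2.7, -3.7, -0.6]
grip_width: 0.0198
t 16.4 pos [ 0.57   -0.0833  0.0507] F [-2.7 -3.7 -0.6] w 0.0198 q [-0.35  0.66  1.5  -0.    0.99 -0.27]
 turn(deg,tool) [-0.06  0.05  0.19] shift now-axes [ 1.5  0.9 -0.3] target-axes [ 1.5  0.9 -0.3]
```

View pics/s12.png

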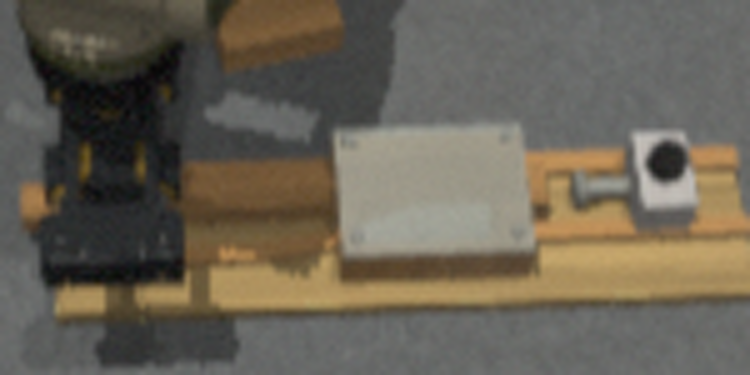

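View pics/t12.png

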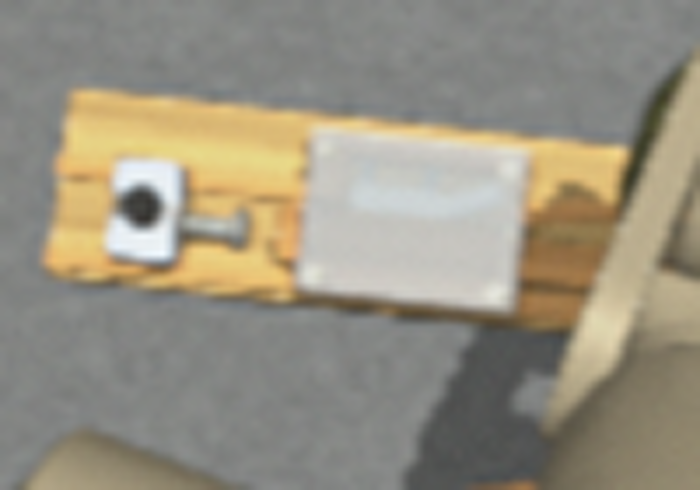

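```bash
cat > m.py <<'E'
from plan import *
def tojig(c,px,z):
    w=back(c,px,z)[0];J=P[0];d=w[:2]-J[:2]; return (np.array([[np.cos(J[2]),np.sin(J[2])],[-np.sin(J[2]),np.cos(J[2])]])@d*1e3).round(1)
E
python3 - <<'E'
from m import *
s=cam('scene');t=cam('top')
S=lambda u,v:(280-.4+u/5,180-.4+v/5); Tt=lambda u,v:(230-.43+u/7,150-.43+v/7)
print('scene nose',tojig(s,S(548,172),.034),'plunger',tojig(s,S(573,188),.025))
print('top nose',tojig(t,Tt(276,230),.034),'plunger',tojig(t,Tt(248,228),.025))
crop(s,370,200,420,230,15,'pics/s13.png'); crop(t,240,165,280,195,18,'pics/t13.png')
E
```

```text
scene nose [93.3  3.9] plunger [107.2  -1.2]
top nose [93.5  3.1] plunger [107.7   2.4]
```

View pics/s13.png

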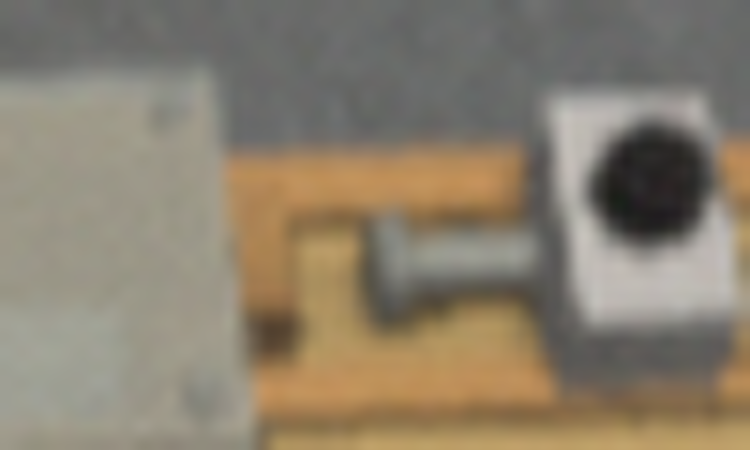

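View pics/t13.png

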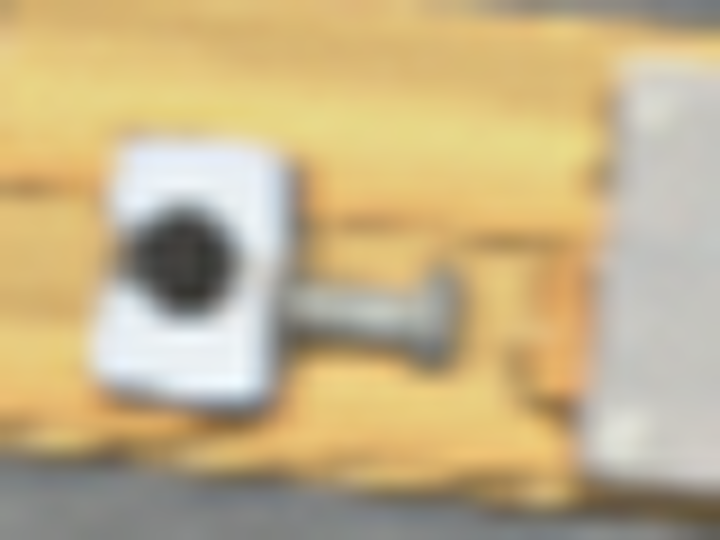

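```bash
python3 -m jog '[[[3,0,0,0,0,0,-1],[3,0,0,0,0,0,-1],[3,0,0,0,0,0,-1],[3,0,0,0,0,0,-1],[0,0,0,0,0,0,-1]]]'; python3 -m jog '[[[2,0,0,0,0,0,-1],[2,0,0,0,0,0,-1],[2,0,0,0,0,0,-1],[0,0,0,0,0,0,-1]]]';python3 - <<'E'
from m import *
plan(jig(-135,1,51),P[0][2])
s=cam('scene');t=cam('top')
crop(s,370,200,420,230,15,'pics/s14.png'); crop(t,240,165,280,195,18,'pics/t14.png')
E
```

```text
time: 17.23
eef_pos: [0.5712, -0.0715, 0.0508]
orientation: [0.0, 0.734, 0.679, -0.0]
ft_force: [-2.0, -4.4, -1.8]
grip_width: 0.0196
time: 17.73
eef_pos: [0.5717, -0.0659, 0.0509]
orientation: [0.0, 0.734, 0.679, -0.0]
ft_force: [-2.3, -5.7, -1.6]
grip_width: 0.0197
t 17.73 pos [ 0.5717 -0.0659  0.0509] F [-2.3 -5.7 -1.6] w 0.0197 q [-0.32  0.66  1.5  -0.    0.99 -0.24]
 turn(deg,tool) [-0.01  0.07  0.15] shift now-axes [-16.    0.6  -0.1] target-axes [-16.    0.6  -0.1]
```

View pics/s14.png

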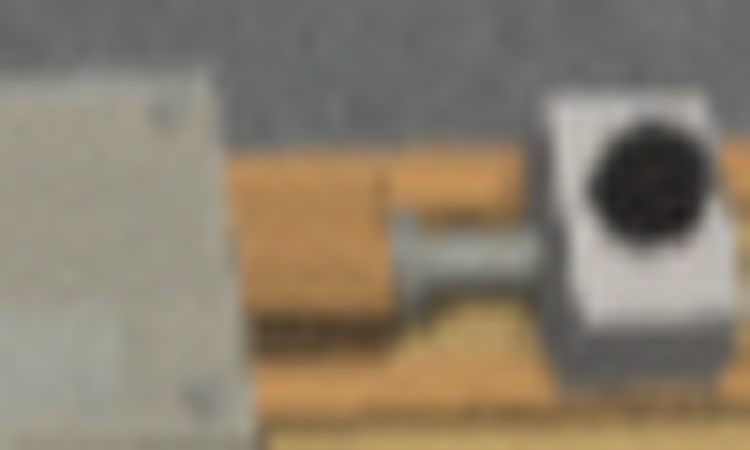

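View pics/t14.png

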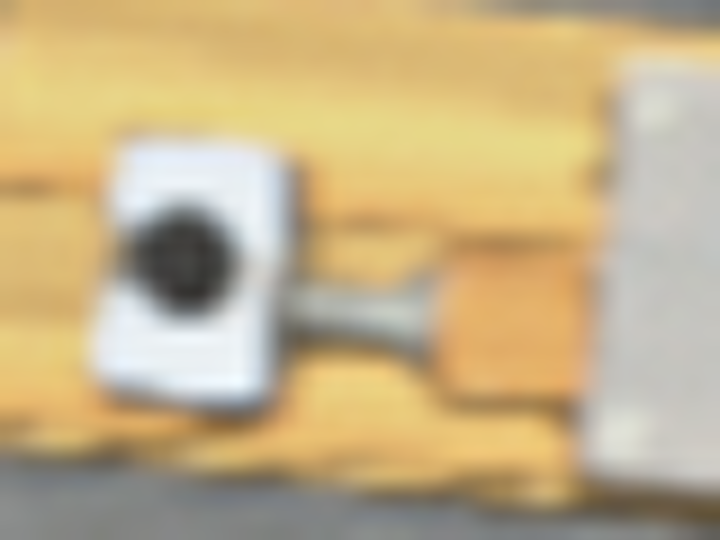

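```bash
python3 -m jog '[[[2,0,0,0,0,0,-1],[2,0,0,0,0,0,-1],[0,0,0,0,0,0,-1],[0,0,0,0,0,0,-1]]]';python3 - <<'E'
from m import *
plan(jig(-135,1,51),P[0][2])
s=cam('scene');t=cam('top')
crop(s,370,200,420,230,15,'pics/s15.png'); crop(t,240,165,280,195,18,'pics/t15.png')
E
```

```text
time: 18.32
eef_pos: [0.572, -0.0623, 0.0509]
orientation: [0.001, 0.734, 0.679, -0.001]
ft_force: [-3.0, -8.8, -0.5]
grip_width: 0.0194
t 18.32 pos [ 0.572  -0.0623  0.0509] F [-3.  -8.8 -0.5] w 0.0194 q [-0.31  0.66  1.5  -0.    0.99 -0.23]
 turn(deg,tool) [-0.01  0.09  0.14] shift now-axes [-19.6   0.5  -0.1] target-axes [-19.6   0.6  -0.1]
```

View pics/s15.png

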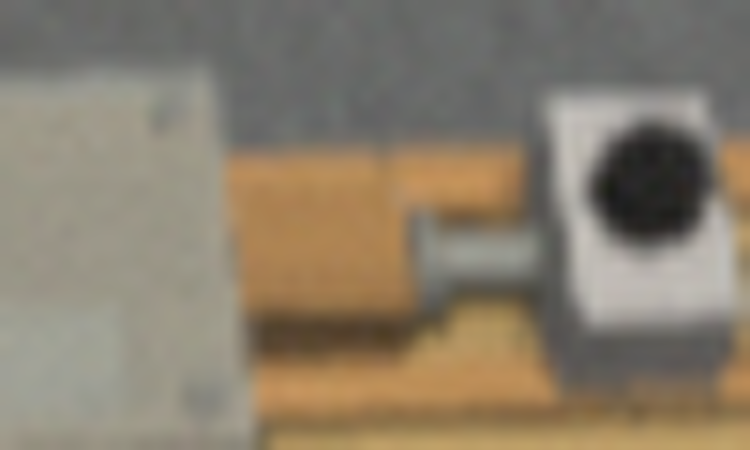

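View pics/t15.png

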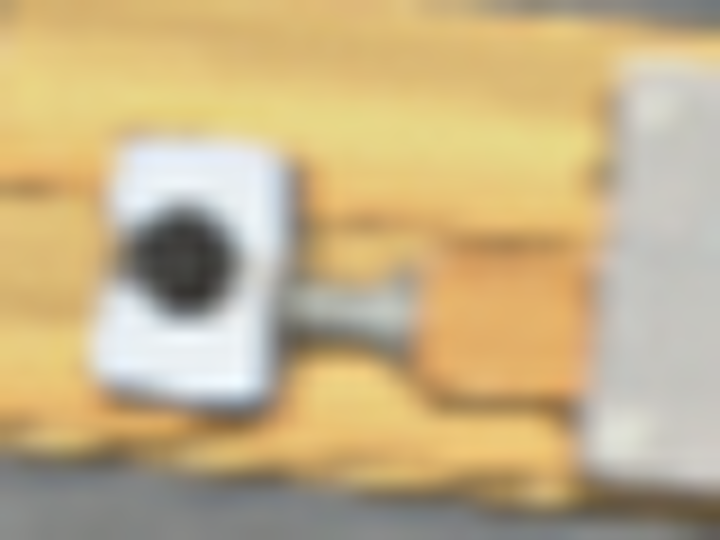

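```bash
python3 -m jog '[[[-3,0,0,0,0,0,-1],[-6,0,0,0,0,0,-1],[-15,0,0,0,0,0,-1],[-20,0,0,0,0,0,-1],[-25,0,0,0,0,0,-1],[-25,0,0,0,0,0,-1],[-25,0,0,0,0,0,-1],[-25,0,0,0,0,0,-1],[0,0,0,0,0,0,-1],[0,0,0,0,0,0,-1]]]';python3 - <<'E'
from m import *
plan([*P[2][:2],.097],P[0][2])
s=cam('scene');t=cam('top')
crop(s,240,170,430,260,4,'pics/s16.png'); crop(t,240,165,280,195,18,'pics/t16.png'); crop(s,370,200,420,230,15,'pics/s16b.png')
E
```

```text
time: 19.68
eef_pos: [0.5606, -0.2049, 0.0507]
orientation: [-0.0, 0.734, 0.679, 0.0]
ft_force: [0.3, 0.3, -1.0]
grip_width: 0.0196
t 19.68 pos [ 0.5606 -0.2049  0.0507] F [ 0.3  0.3 -1. ] w 0.0196 q [-0.55  0.68  1.43  0.    1.02 -0.47]
 turn(deg,tool) [-0.02 -0.02  0.11] shift now-axes [ -96.5 -118.4  -46.3] target-axes [ -96.7 -118.2  -46.3]
```

View pics/s16.png

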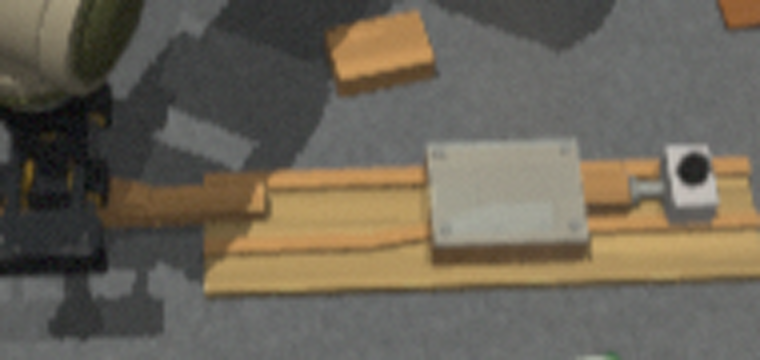

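View pics/s16b.png

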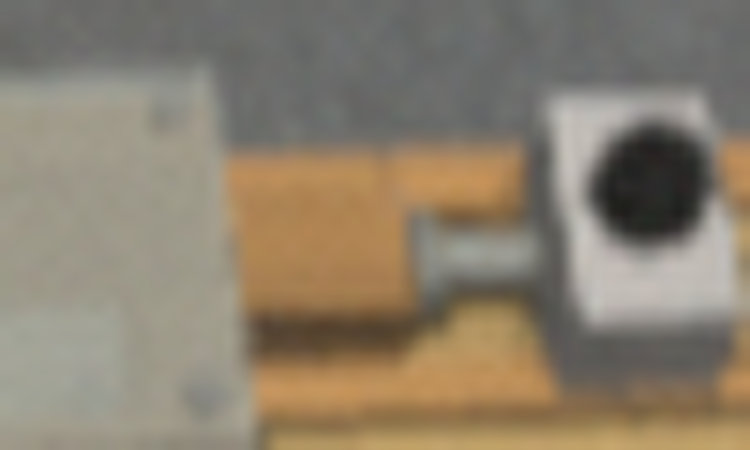

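View pics/t16.png

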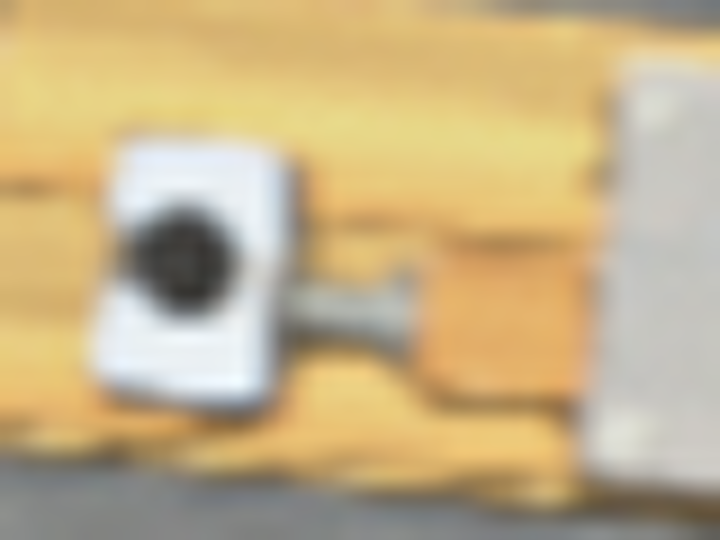

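```bash
python3 -m jog '[[[0,0,-23,0,0,0,-1],[0,0,-23,0,0,0,-1],[-32,-33,0,0,0,0,-1],[-32,-33,0,0,0,0,-1],[-32,-33,0,0,0,0,-1],[0,0,20,0,0,0,-1],[0,0,20,0,0,0,-1],[0,0,14,0,0,0,-1],[0,0,0,0,0,0,-1],[0,0,0,0,0,0,-1]]]';python3 - <<'E'
from m import *
plan([.455,-.292,.0375],P[0][2])
s=cam('scene');crop(s,180,130,300,220,6,'pics/s17.png')
E
```

```text
time: 21.02
eef_pos: [0.455, -0.2929, 0.0434]
orientation: [0.0, 0.734, 0.679, 0.0]
ft_force: [0.8, 0.5, -1.0]
grip_width: 0.0197
t 21.02 pos [ 0.455  -0.2929  0.0434] F [ 0.8  0.5 -1. ] w 0.0197 q [-0.79  0.63  1.61  0.    0.91 -0.71]
 turn(deg,tool) [0.04 0.03 0.16] shift now-axes [ 0.9 -0.1  5.9] target-axes [ 0.9 -0.1  5.9]
```

View pics/s17.png

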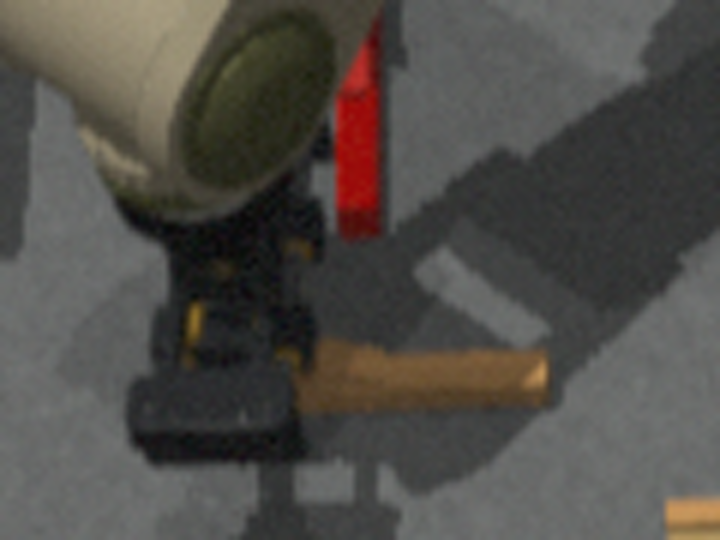

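```bash
python3 -m jog '[[[0,0,3,0,0,0,-1],[0,0,1.5,0,0,0,-1],[0,0,1,0,0,0,-1],[0,0,0,0,0,0,-1],[0,0,0,0,0,0,-1]]]'
```

```text
time: 21.7
eef_pos: [0.4546, -0.2929, 0.0375]
orientation: [0.0, 0.734, 0.679, -0.0]
ft_force: [-0.4, 1.1, 4.5]
grip_width: 0.0198
```

Force of about 4.5 N upward at the expected height: the stick is on the bench. Releasing and lifting.

```bash
python3 -m jog '[[[0,0,0,0,0,0,0],[0,0,0,0,0,0,0],[0,0,0,0,0,0,0],[0,0,-10,0,0,0,0.1],[0,0,-40,0,0,0,0.3],[0,0,-50,0,0,0,0.3],[0,0,-50,0,0,0,0.3],[-50,0,0,0,0,0,0.3],[-50,0,0,0,0,0,0.3],[-50,0,0,0,0,0,0.3]]]'; python3 - <<'E'
from m import *
t=cam('top');s=cam('scene')
cv2.imwrite('pics/s18.png',s['image'][:,:,::-1]);crop(s,190,140,420,260,3,'pics/s18b.png');crop(t,220,150,430,260,3,'pics/t18.png')
E
```

```text
time: 22.95
eef_pos: [0.4427, -0.4438, 0.1883]
orientation: [0.0, 0.734, 0.679, -0.0]
ft_force: [0.7, 0.4, 0.0]
grip_width: 0.0574
```

View pics/s18.png

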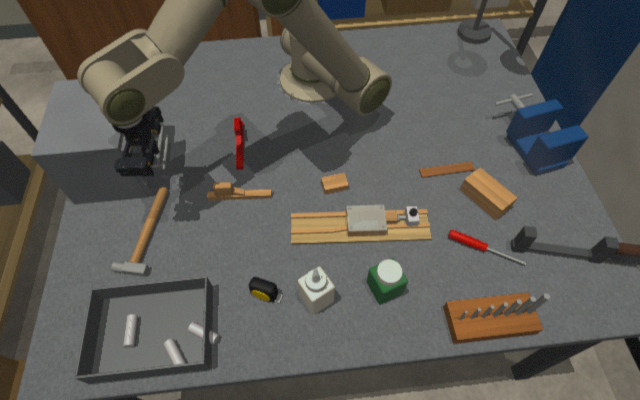

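View pics/s18b.png

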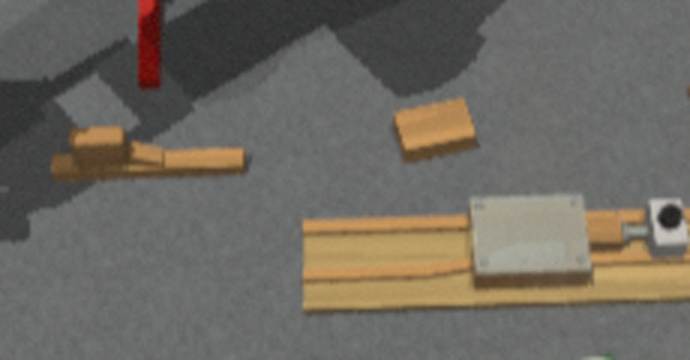

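View pics/t18.png

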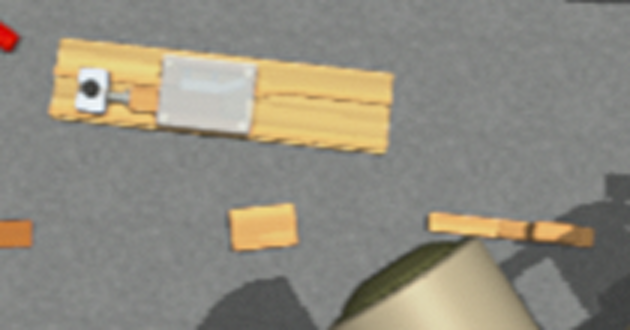

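```bash
python3 -m jog '[[[0,0,0,0,0,0,0.3],[0,0,0,0,0,0,0.3]]]'; python3 -c "
from workcell import order; print(order.hand_in())"
```

```text
time: 23.3
eef_pos: [0.4433, -0.4412, 0.1878]
orientation: [-0.0, 0.734, 0.679, 0.0]
ft_force: [-0.3, 0.2, 0.1]
grip_width: 0.0572
the job is handed in; nothing more can be done
None
```

I laid the strip in the infeed, fed it through the guarded channel with the wooden push stick against the plunger, and left it there. I then drew the stick out, laid it on the bench and handed the job in at about 23.3 s; no verdict was reported.

- **Plunger and strip:** I estimate the plunger is pressed about 6 to 7 mm of its 16 mm. The free face was at jig x of about 108 mm, and the arm's travel put the strip's nose at about 115 mm. The plunger's shift in the pictures was about 6 mm. After I withdrew the stick, the pictures showed no visible change in the strip or plunger.
- **Push force:** Readings were about 9 N or less while feeding.
- **Stick and surroundings:** The last pictures show the stick upright on its underside, clear of the jig and strip. No bystander had visibly moved.
- **Known errors:** The two cameras disagreed by about 2 mm across the jig, which is within their stated accuracy. Some moves were off by up to 4 mm when I checked them, and I corrected those before each grasp or placing. No check failed.

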